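# Pack the palette box and hold its lid up

## Robot

A 6-joint arm with a two-finger parallel gripper is mounted at the origin on the work surface. World frame = base frame: x ahead of the robot, y to its left, z up, the work surface at z = 0. Lengths are in m, angles in rad, forces in N, time in s.
With the tool pointing down it reaches from about 0.325 to 0.75 m from the base axis. Payload 7.6 kg.
Tool frame: the origin (TCP) lies midway between the tips of the shut fingers; the grasp point (between the pads) lies 19 mm behind it; z points along the fingers, y is the line along which they close (so a half turn about z gives the same grasp; the last joint's range is limited). The gripper opens to 85 mm and grips with 20 to 120 N. Pads are 22 mm wide; open, the fingers measure 114 mm over their backs; the gripper's body (76 mm by 85 mm) begins 54 mm behind the grasp point. The pads swing forward as they close: fully open they stand 13 mm farther back than shut.
Start: joints at [-1.179, 0.052, 1.401, -0, 1.689, -0.07], TCP at [0.234, -0.47, 0.231] pointing down, gripper open.
Joint ranges: [-2.9, 2.9], [-0.91, 2.17], [0.12, 2.37], [-1.06, 4.2], [0.26, 2.73], [-2.93, 2.93]. Speed limits (rad/s): [2.57, 2.57, 3.01, 3.14, 3.14, 3.14].

## Interface

Orientations are given as a rotation vector (axis times angle).
In Python, from rig import sensors, optics, arm gives the robot as it stands.
- The arm moves only by the tool jog_arm, never from a script. Its arguments are lists of equal length, an entry for each row: "offset": the shift along the tool's x, y, z each as a share of 0.2 m, from -1 to 1, a list of three; "twist": the turn about the tool's z as a share of 90 degrees, from -1 to 1. In form: {"offset": [[dx, dy, dz], ...], "twist": [twist, ...]}. A call has 1 to 8 rows; each row shifts and turns the commanded pose from where the row before left it, along the tool's axes as they then stand; what a row does not reach is not made up. A row lasts 1/10 s, in which the tool goes at most 50 mm and 8.59 degrees, less where a joint would pass 70% of its speed; a pose out of reach is approached as far as the arm can. A call with a number of a shift or a turn outside -1 to 1 is refused whole. A call with a gripper value outside its range is refused whole. "grip" is the finger opening in mm, from 0 to 85.4, set as the call begins (left out, the last holds). The fingers move at their own pace and stop on an object; "squeeze" is the grip in N (left out, the last holds). Time passes only in rows, so rows that do not move let the fingers close. It gives the time, the measured TCP pose, the force, the opening and the grip force at its end, in the units of the state.
- sensors.observe(): the state, without advancing time (a new reading comes with each control period).
- optics.read_camera(name): name is "side" or "top"; returns a dict with "image" (384x512x3 uint8, red, green, blue), "K" (3x3 intrinsics, pixels), "eye" and "orientation" of the camera in the world. Camera axes: x right, y down, z forward; pixel columns grow to the right and rows downward; lengths in m; the calibration is good to about 2 mm. A picture is of the moment at which its call begins. There is no depth.
- arm.sign_off(): hands the job in; it is judged then, once.
The state is a dict: "t": time; "q": joint angles; "qvel": joint speeds; "tau": joint torques, N m; "position": TCP position; "orientation": TCP orientation; "force": force on the tool from outside, world axes, zero at the start; "ft_torque": the same for the moment, N m; "width": finger opening in m; "gripper_force": force on a finger pad.
Only numpy, scipy, OpenCV 4.12 (cv2) and the standard library are available. Lean on these libraries where they do the work, as an engineer would, in place of code of your own. Each camera call takes 0.05 s, during which the arm holds its last target. There are 200 camera calls.

## Task

Pack up the open blue palette box: lay the loose aluminium retaining bar over the four paint pots, down in the two saddles at the ends of the box, and let go of it. Then take the lid by its wooden handle and bring it down gently until the box is fully shut, so that the lid carries the white inner cover down with it and presses it home. Last, raise the lid alone by its handle to about half-way to upright (45 degrees), leaving the inner cover lying shut so that brushes can be laid on it, and finish while still holding the lid there; do not disturb the magnifier, the clip stand or the brush.

Things in the scene. Friction and masses are not known exactly. Their poses are not given: they have to be found in the camera images.
- palette: blue plastic palette box, fixed, 150 (its x) by 220 (its y) by 50 mm high without lids, walls and floor 4 mm, origin under its centre, z up; +x is the hinge side, -x the front. Inside, on the line x = -8 mm, four capped paint pots (28 mm wide, tops 31 mm above the worktop) at y = -68, -37, 37, 68 mm; the space between the middle two is free. A U-shaped saddle for the bar at each end of that line.
- seat_left (a point): middle of the saddle seat at the +y end, 34 mm above the worktop, at (-8, 98, 34) mm in the box. The seat is 16 mm long (along the box's y, out from the end wall), between two prongs 12 mm high, about 19 mm apart at the seat and 22 mm at the mouth. The end walls are 212 mm apart inside.
- seat_right (a point): the same for the saddle at the -y end of the box, at (-8, -98, 34) mm
- bar: loose retaining bar of bare aluminium, 14 mm wide (its x), 200 mm long (its y), 10 mm thick (its z), about 75 g, origin at its centre; it lies flat on the worktop to one side of the box. In the saddles its centre is 39 mm above the worktop and its top 6 mm below the box's rim.
- hinge (a point): middle of the common hinge line of lid and inner cover, on the box's far rim at (73, 0, 50) mm in the box; the line runs along the box's y
- lid (a joint): opening angle of the blue outer lid (rad): 0 shut, 1.8 leaning back on its stop. A shallow tray 148 mm deep, 220 wide, 22 high, 0.2 kg, on a free hinge: below about 1.2 it falls shut unless held. Two ribs inside it push the inner cover ahead of them as it comes down.
- cover (a joint): opening angle of the white inner cover (rad): 0 shut, lying on the rim; a flat leaf 128 by 204 by 4 mm, 0.1 kg, nested inside the lid on the same hinge line. Its hinge is stiff (0.12 N m of friction), so it stays where it is left. A firm push down on the lid's handle (up to 20 N) presses it home; a light grip (about 20 N) lets the handle turn easily between the fingers.
- handle (a point): turned wooden handle on the lid: barrel 24 mm in diameter, 28 mm long, axis (its z) square to the lid, pointing out of it. Origin mid-barrel, 26 mm off the lid's outer face; lid shut, it is 123 mm in front (-x) of and 48 mm above the hinge line, mid-way across the box. Gripped from above on its sides along the box's y, it turns between the fingers as the lid swings, the gripper staying upright.
- magnifier: bystander: domed glass paperweight magnifier, 76 mm in diameter, 35 mm high, origin under its centre
- clip_stand: bystander: small crocodile clip on a rod, round steel base 56 mm in diameter, 125 mm high, origin under its base
- brush: bystander: thin artist's brush with a red handle, 170 mm long, lying on the worktop, origin under its middle
There are look-alikes about, which are no part of the job. Several things look just like the bar: the one meant starts nearest to the robot's base.

How it is judged:
On the way, in this order (a step that is already met when the one before it is completed fails the run):
1. the bar lies down in both saddles and has been let go (x of bar in the frame of palette between -0.012 and -0.004 m and y of bar in the frame of palette between -0.008 and 0.008 m and z of bar in the frame of palette between 0.0365 and 0.0415 m and angle between the y axis of bar and the y axis of palette, either way round below 0.04 rad and angle between the z axis of bar and the z axis of palette, either way round below 0.06 rad and contact force between the fingers and bar below 0.05 N), for 0.2 s.
2. lid, held by its handle, and inner cover come down together (x of bar in the frame of palette between -0.012 and -0.004 m and y of bar in the frame of palette between -0.008 and 0.008 m and z of bar in the frame of palette between 0.0365 and 0.0415 m and angle between the y axis of bar and the y axis of palette, either way round below 0.04 rad and angle between the z axis of bar and the z axis of palette, either way round below 0.06 rad and value of joint lid between 0.15 and 1.1 rad and value of joint cover above 0.15 rad and contact force between the fingers and lid_c6 above 0.5 N), for 0.2 s.
3. box fully shut, inner cover pressed home (x of bar in the frame of palette between -0.012 and -0.004 m and y of bar in the frame of palette between -0.008 and 0.008 m and z of bar in the frame of palette between 0.0365 and 0.0415 m and angle between the y axis of bar and the y axis of palette, either way round below 0.04 rad and angle between the z axis of bar and the z axis of palette, either way round below 0.06 rad and value of joint each of lid, cover below 0.05 rad), for 0.2 s.
At the end, for the whole second after the job is handed in: The program finishes while the gripper holds the lid by its wooden handle, still, at 29 to 63 degrees open (0.5 to 1.1 rad); the inner cover lies shut (below 0.05 rad) and the bar lies flat in both saddles (centre within 4 mm across, 8 mm along and 2.5 mm in height of its seat) (x of bar in the frame of palette between -0.012 and -0.004 m and y of bar in the frame of palette between -0.008 and 0.008 m and z of bar in the frame of palette between 0.0365 and 0.0415 m and angle between the y axis of bar and the y axis of palette, either way round below 0.04 rad and angle between the z axis of bar and the z axis of palette, either way round below 0.06 rad and value of joint lid between 0.5 and 1.1 rad and velocity of joint lid between -0.1 and 0.1 rad/s and value of joint cover below 0.05 rad and contact force between the fingers and lid_c6 above 0.5 N); the arm keeps its last pose, push and grip.
It fails at once if the lid or the inner cover is slammed (faster than 1.5 rad/s downwards) (velocity of joint any of lid, cover below -1.5 rad/s).
It fails at once if the inner cover is lifted again (velocity of joint cover above 0.15 rad/s and value of joint cover between 0.06 and 1.2 rad).
It fails at once if magnifier, clip stand or brush disturbed (moved more than 15 mm) (distance of any of magnifier, clip_stand, brush from where it was at the start of the episode above 0.015 m).
It also fails if it takes over 64 s, if anything falls off the work surface, if the arm or the gripper's body presses on something with over 40 N, if the wrist force passes 120 N, or if a joint passes its speed limit or range.

## Working session

There is one attempt and no reset: what is moved stays moved. The work goes in short steps, Python scripts to look and compute and a tool call to move; the robot and the scene stay as the last step left them, time stands still between calls to the robot, and variables do not carry over. Pictures are saved under pics/ and viewed, at most 10 in all, crops included, and the job is handed in when it is done.

Besides the shell and the picture viewer there is one more tool, called as name(argument=value, ...), one argument or row to a line, values as JSON. jog_arm: Moves the arm, as the interface text tells. Its arguments: {"type":"object","properties":{"offset":{"type":"array"},"twist":{"type":"array"},"grip":{"type":"number"},"squeeze":{"type":"number"}},"required":["offset","twist"]}

```bash
mkdir -p pics
cat > h.py <<'E'
import numpy as np, cv2
from rig import sensors, optics
from scipy.spatial.transform import Rotation as R
def rot(o):
    o=np.array(o,float)
    if o.shape==(3,3): return o
    return R.from_rotvec(o).as_matrix() if o.size==3 else R.from_quat(o).as_matrix()
def snap(n,f):
    c=optics.read_camera(n); cv2.imwrite(f,c["image"][:,:,::-1]); np.savez(f+".npz",K=c["K"],eye=c["eye"],o=c["orientation"]); return c
def ray(f,u,v,z):
    d=np.load(f+".npz"); r=rot(d["o"])@np.linalg.inv(d["K"])@[u,v,1]; return d["eye"]+r*(z-d["eye"][2])/r[2]
def proj(f,p):
    d=np.load(f+".npz"); q=d["K"]@rot(d["o"]).T@(np.array(p)-d["eye"]); return q[:2]/q[2]
def crop(f,g,u0,v0,u1,v1,s):
    i=cv2.imread(f)[v0:v1,u0:u1]; cv2.imwrite(g,cv2.resize(i,None,fx=s,fy=s,interpolation=cv2.INTER_CUBIC))
E
python3 - <<'E'
from h import *
a=snap("top","pics/t0.png");b=snap("side","pics/s0.png")
for c in(a,b):print(c["K"],c["eye"],c["orientation"])
print(sensors.observe())
i=np.vstack([cv2.imread("pics/t0.png"),cv2.imread("pics/s0.png")])
cv2.imwrite("pics/b0.png",cv2.resize(np.hstack([i[:384],i[384:]]),(800,300)))
E
```

```text
[[455.21384863   0.         247.27953988]
 [  0.         455.21384863 197.28534954]
 [  0.           0.           1.        ]] [ 0.37720823 -0.07984185  1.37976406] [-2.13287953  2.18292125 -0.16922967]
[[415.75241876   0.         250.97059995]
 [  0.         415.75241876 199.63386063]
 [  0.           0.           1.        ]] [0.10102418 1.02744673 1.03958088] [-0.52524681  2.63356058 -1.28150221]
{'t': 0.1, 'q': array([-1.17929005e+00,  5.27549107e-02,  1.40161487e+00,  1.92314080e-05,
        1.68860205e+00, -7.03037716e-02]), 'qvel': array([ 5.20157351e-04, -7.44157030e-04, -2.33458044e-03, -7.91972490e-05,
       -1.88880485e-03,  1.58587241e-04]), 'tau': array([ 1.58459694e-03, -3.82580709e+01, -3.60986102e+01, -7.88954907e-06,
        4.76005182e-03, -6.08639667e-06]), 'position': array([ 0.23384555, -0.46974633,  0.23057073]), 'orientation': array([-3.05688466e+00, -7.18671729e-01,  3.16680636e-04]), 'force': array([ 0.54513649, -0.11281398, -0.89313442]), 'ft_torque': array([-0.0636422 ,  0.01071274,  0.02319843]), 'gripper_force': 0.0, 'width': 0.08531921108812829}
```

View pics/t0.png

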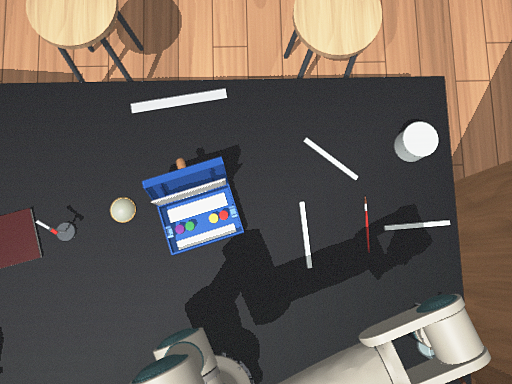

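View pics/s0.png

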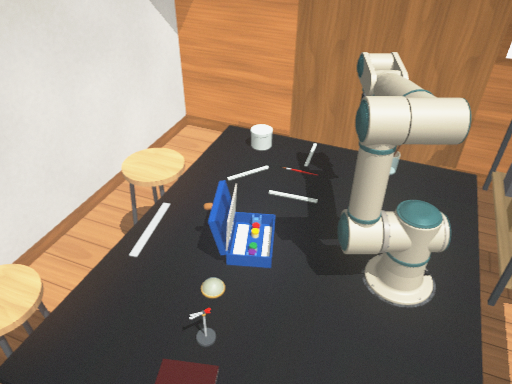

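The top view shows the box at about (195,215). The magnifier is at (123,210), the clip stand at (66,231) and the brush at (367,225). There are four things that could be the bar: (305,235), (331,158), (417,226), and a longer one at (178,101). I'll work out which is nearest the base and check it in a crop.

Run:
```python
from h import *
f="pics/t0.png"
for n,a,b in[("A",(302,202),(309,268)),("B",(305,139),(357,178)),("C",(385,228),(450,223)),("D",(131,108),(226,94))]:
    p,q=ray(f,*a,.01),ray(f,*b,.01);m=(p+q)/2;print(n,m.round(3),np.linalg.norm(p-q).round(3),np.hypot(*m[:2]).round(3))
print("brush",ray(f,366,197,.005),ray(f,369,250,.005),"mag",ray(f,123,210,.02))
i=cv2.imread(f)
a=cv2.resize(i[150:262,135:250],None,fx=5,fy=5,interpolation=cv2.INTER_CUBIC)
b=cv2.resize(i[195:275,290:325],None,fx=6,fy=7,interpolation=cv2.INTER_CUBIC)
cv2.imwrite("pics/c0.png",np.hstack([a,b]));print(a.shape,b.shape)
```

```text
A [ 0.45 -0.28  0.01] 0.199 0.53
B [ 0.683 -0.368  0.01 ] 0.2 0.776
C [ 0.47  -0.621  0.01 ] 0.2 0.779
D [0.876 0.1   0.01 ] 0.299 0.882
brush [ 0.56128937 -0.47087626  0.005     ] [ 0.39993843 -0.47019421  0.005     ] mag [0.53613536 0.26571735 0.02      ]
(560, 575, 3) (560, 210, 3)
```

View pics/c0.png

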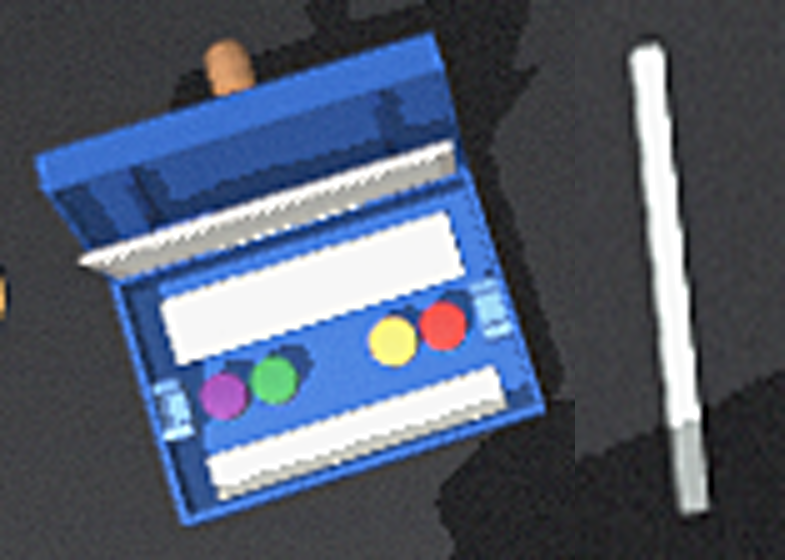

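Candidate A, at (305,235), is 0.53 m from the base and 0.20 m long. B and C are at 0.78 m, and D is 0.30 m long, so A is the bar. In the crop the pots are at (225,397), (274,379), (392,342) and (442,325), and the saddles at (172,410) and (492,308).

```bash
cat >> h.py <<'E'
def fit(W,L):  # 2D rigid fit W=c+R L
    W,L=np.array(W)[:,:2],np.array(L,float);w,l=W.mean(0),L.mean(0);A=W-w;B=L-l
    t=np.arctan2((B[:,0]*A[:,1]-B[:,1]*A[:,0]).sum(),(A*B).sum());M=np.array([[np.cos(t),-np.sin(t)],[np.sin(t),np.cos(t)]])
    c=w-M@l;return c,t,M,W-(c+L@M.T)
E
python3 - <<'E'
from h import *
f="pics/t0.png"
g=lambda x,y,z:ray(f,135+(x+.5)/5-.5,150+(y+.5)/5-.5,z)
W=[g(225,397,.031),g(274,379,.031),g(392,342,.031),g(442,325,.031)]
L=[(-.008,.068),(-.008,.037),(-.008,-.037),(-.008,-.068)]
c,t,M,r=fit(W,L);print("pots",c.round(4),t.round(4),r.round(4).tolist())
W2=W+[g(172,410,.042),g(492,308,.042)];c,t,M,r=fit(W2,L+[(-.008,.098),(-.008,-.098)]);print("all",c.round(4),t.round(4),r.round(4).tolist())
for p in[(-.075,.11),(-.075,-.11)]:
  w=np.r_[c+M@p,.05];u=proj(f,w);print("front corner crop",((u-[135,150])*5+2).round(0))
  w[2]=0;u=proj(f,w);print("bottom",((u-[135,150])*5+2).round(0))
# side view handle/lid
h=ray(f,135+232/5,150+68/5,.1);print(h)
b1,b2=ray(f,302.1,201.3,.01),ray(f,310,268,.01);d=b1-b2;print("bar",(b1+b2)/2,np.arctan2(-d[0],d[1]),np.arctan2(d[1],d[0]),np.linalg.norm(d))
s=sensors.observe();print(rot(s["orientation"]).round(3))
E
```

```text
pots [0.5023 0.0337] 0.296 [[-0.0002, -0.0008], [0.0007, -0.0001], [-0.0005, 0.0006], [-0.0, 0.0004]]
all [0.5024 0.0336] 0.291 [[-0.0006, -0.0008], [0.0005, -0.0], [-0.0003, 0.0008], [0.0002, 0.0006], [0.0003, 0.0001], [-0.0001, -0.0007]]
front corner crop [183. 526.]
bottom [196. 527.]
front corner crop [545. 409.]
bottom [545. 414.]
[0.65665864 0.08080828 0.1       ]
bar [ 0.45128213 -0.28119329  0.01      ] -1.4944263262261996 0.07637000056869706 0.20147951501109887
[[ 0.895  0.446 -0.001]
 [ 0.446 -0.895  0.001]
 [ 0.    -0.001 -1.   ]]
```

```bash
cat >> h.py <<'E'
def plan(p,yaw=None):
    s=sensors.observe();M=rot(s["orientation"]);y=np.arctan2(M[1,0],M[0,0])
    yaw=y if yaw is None else yaw
    x=np.array([np.cos(yaw),np.sin(yaw),0]);yy=np.array([np.sin(yaw),-np.cos(yaw),0]);d=np.array(p)-s["position"]
    print("t",round(s["t"],2),"pos",s["position"].round(4),"yaw",y.round(4),"F",s["force"].round(1),"w",round(s["width"],4),"gf",round(s["gripper_force"],1))
    print("twist share",((y-yaw)/(np.pi/2)).round(4),"offset share after twist",(np.array([d@x,d@yy,-d[2]])/.2).round(4))
C=np.array([.5024,.0336]);T=.292
def box(x,y,z): return np.r_[C+[x*np.cos(T)-y*np.sin(T),x*np.sin(T)+y*np.cos(T)],z]
E
python3 -c "
from h import *
plan([.4513,-.2812,.10],.0764)"
```

```text
t 0.1 pos [ 0.2338 -0.4697  0.2306] yaw 0.4618 F [ 0.5 -0.1 -0.9] w 0.0853 gf 0.0
twist share 0.2454 offset share after twist [ 1.1561 -0.857   0.6529]
```

jog_arm(
  offset=[
    [0, 0, 0],
    [0, 0, 0],
    [0, 0, 0],
  ],
  twist=[0.082, 0.082, 0.082],
  grip=50,
  squeeze=50,
)

```text
t: 0.4
position: [0.2339, -0.4698, 0.2308]
orientation: [-3.139, -0.11, 0.001]
force: [0.2, -0.5, 0.5]
width: 0.0501
gripper_force: 0.0
```

jog_arm(
  offset=[
    [0.165, -0.1225, 0.05],
    [0.165, -0.1225, 0.1],
    [0.165, -0.1225, 0.1],
    [0.165, -0.1225, 0.1],
    [0.165, -0.1225, 0.1],
    [0.165, -0.1225, 0.1],
    [0.165, -0.1225, 0.1],
    [0, 0, 0],
  ],
  twist=[0, 0, 0, 0, 0, 0, 0, 0],
)

```text
t: 1.2
position: [0.4525, -0.2773, 0.0975]
orientation: [-3.134, -0.126, 0.007]
force: [-0.2, -0.5, 0.2]
width: 0.0503
gripper_force: 0.0
```

Run:
```python
from h import *
plan([.4513,-.2812,.002],.0764)
snap("side","pics/s1.png");crop("pics/s1.png","pics/s1c.png",230,140,350,240,5)
print(proj("pics/s1.png",[.4513,-.2812,.01]))
```

```text
t 1.2 pos [ 0.4525 -0.2773  0.0975] yaw 0.0804 F [-0.2 -0.5  0.2] w 0.0503 gf 0.0
twist share 0.0025 offset share after twist [-0.0072  0.0189  0.4777]
[292.88050342 194.79072951]
```

View pics/s1c.png

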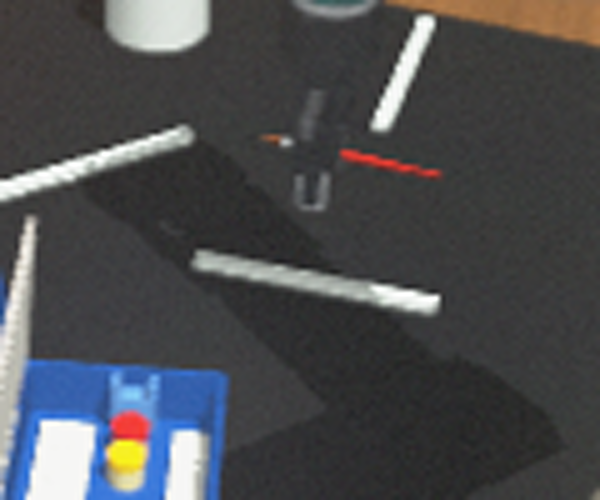

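The bar lies where I measured it: its middle is at about (293,197) in the side view. I'll descend partway and correct.

jog_arm(
  offset=[
    [-0.007, 0.019, 0.1],
    [0, 0, 0.15],
    [0, 0, 0.1],
    [0, 0, 0],
    [0, 0, 0],
  ],
  twist=[0.0025, 0, 0, 0, 0],
)

```text
t: 1.75
position: [0.4501, -0.2864, 0.0323]
orientation: [3.139, 0.11, 0.001]
force: [-0.1, -0.3, 0.9]
width: 0.0497
gripper_force: 0.0
```

```bash
python3 -c "
from h import *
plan([.4513,-.2812,.002],.0764)"
```

```text
t 1.75 pos [ 0.4501 -0.2864  0.0323] yaw 0.0704 F [-0.1 -0.3  0.9] w 0.0497 gf 0.0
twist share -0.0038 offset share after twist [ 0.008  -0.0257  0.1515]
```

jog_arm(
  offset=[
    [0.007, -0.026, 0.05],
    [0, 0, 0.05],
    [0, 0, 0.045],
    [0, 0, 0],
    [0, 0, 0],
    [0, 0, 0],
  ],
  twist=[-0.003, 0, 0, 0, 0, 0],
)

```text
t: 2.35
position: [0.4516, -0.2804, 0.0027]
orientation: [3.139, 0.12, 0.001]
force: [0.7, 0.4, -0.4]
width: 0.05
gripper_force: 0.0
```

jog_arm(
  offset=[
    [0, 0, 0],
    [0, 0, 0],
    [0, 0, 0],
    [0, 0, 0],
    [0, 0, 0],
    [0, 0, 0],
  ],
  twist=[0, 0, 0, 0, 0, 0],
  grip=5,
)

```text
t: 2.95
position: [0.4516, -0.2804, 0.0028]
orientation: [3.139, 0.12, 0.001]
force: [-0.6, 0.9, 4.4]
width: 0.012
gripper_force: 50.3
```

```bash
python3 -c "
from h import *
plan([.4513,-.2812,.2],1.863)"
```

```text
t 2.95 pos [ 0.4516 -0.2804  0.0028] yaw 0.0762 F [-0.6  0.9  4.4] w 0.012 gf 50.3
twist share -1.1375 offset share after twist [-0.0033 -0.0024 -0.9861]
```

jog_arm(
  offset=[
    [0, 0, -0.05],
    [0, 0, -0.15],
    [0, 0, -0.2],
    [0, 0, -0.2],
    [0, 0, -0.2],
    [0, 0, -0.186],
    [0, 0, 0],
    [0, 0, 0],
  ],
  twist=[0, 0, 0, -0.04, -0.08, -0.08, -0.08, -0.08],
  squeeze=70,
)

```text
t: 3.75
position: [0.4515, -0.2803, 0.2013]
orientation: [2.977, 0.998, 0.002]
force: [0.3, -0.1, -1.1]
width: 0.011
gripper_force: 69.4
```

jog_arm(
  offset=[
    [0, 0, 0],
    [0, 0, 0],
    [0, 0, 0],
    [0, 0, 0],
    [0, 0, 0],
    [0, 0, 0],
    [0, 0, 0],
    [0, 0, 0],
  ],
  twist=[-0.09, -0.09, -0.09, -0.09, -0.09, -0.09, -0.09, -0.09],
)

```text
t: 4.55
position: [0.451, -0.28, 0.1994]
orientation: [-1.979, -2.439, 0.0]
force: [-0.3, -0.3, -1.2]
width: 0.0114
gripper_force: 69.4
```

jog_arm(
  offset=[
    [0, 0, 0],
    [0, 0, 0],
    [0, 0, 0],
    [0, 0, 0],
  ],
  twist=[-0.0575, 0, 0, 0],
)

```text
t: 4.95
position: [0.4512, -0.2802, 0.1995]
orientation: [-1.877, -2.519, 0.0]
force: [-0.1, -0.4, -1.1]
width: 0.0116
gripper_force: 69.4
```

```bash
python3 -c "
from h import *
p=box(-.008,0,.15);print(p)
plan(p,1.863)
p=box(-.008,0,.0378);plan(p,1.863)"
```

```text
[0.49473864 0.03129705 0.15      ]
t 4.95 pos [ 0.4512 -0.2802  0.1995] yaw 1.8611 F [-0.1 -0.4 -1.1] w 0.0116 gf 69.4
twist share -0.0012 offset share after twist [1.4285 0.6571 0.2475]
t 4.95 pos [ 0.4512 -0.2802  0.1995] yaw 1.8611 F [-0.1 -0.4 -1.1] w 0.0116 gf 69.4
twist share -0.0012 offset share after twist [1.4285 0.6571 0.8085]
```

jog_arm(
  offset=[
    [0.1786, 0.0821, 0],
    [0.1786, 0.0821, 0],
    [0.1786, 0.0821, 0],
    [0.1786, 0.0821, 0],
    [0.1786, 0.0821, 0.06],
    [0.1786, 0.0821, 0.06],
    [0.1786, 0.0821, 0.06],
    [0.1786, 0.0821, 0.06],
  ],
  twist=[0, 0, 0, 0, 0, 0, 0, 0],
)

```text
t: 5.75
position: [0.4947, 0.0329, 0.1512]
orientation: [1.876, 2.519, 0.0]
force: [0.6, -0.1, -0.7]
width: 0.0115
gripper_force: 69.4
```

jog_arm(
  offset=[
    [0, 0, 0.1],
    [0, 0, 0.1],
    [0, 0, 0],
    [0, 0, 0],
  ],
  twist=[0, 0, 0, 0],
)

```text
t: 6.15
position: [0.4948, 0.0312, 0.1119]
orientation: [-1.875, -2.52, 0.0]
force: [0.2, 0.1, -0.4]
width: 0.0114
gripper_force: 69.5
```

Run:
```python
from h import *
plan(box(-.008,0,.0378),1.863)
snap("side","pics/s2.png");snap("top","pics/t2.png")
a=cv2.resize(cv2.imread("pics/s2.png")[175:275,200:285],None,fx=5,fy=5,interpolation=cv2.INTER_CUBIC)
b=cv2.resize(cv2.imread("pics/t2.png")[175:258,150:225][:,:],None,fx=5,fy=6,interpolation=cv2.INTER_CUBIC)[:500]
b=cv2.resize(cv2.imread("pics/t2.png")[160:260,160:232],None,fx=5,fy=5,interpolation=cv2.INTER_CUBIC)
cv2.imwrite("pics/c2.png",np.hstack([a,b]))
```

```text
t 6.15 pos [0.4948 0.0312 0.1119] yaw 1.8621 F [ 0.2  0.1 -0.4] w 0.0114 gf 69.5
twist share -0.0006 offset share after twist [ 7.000e-04 -1.000e-04  3.705e-01]
```

View pics/c2.png

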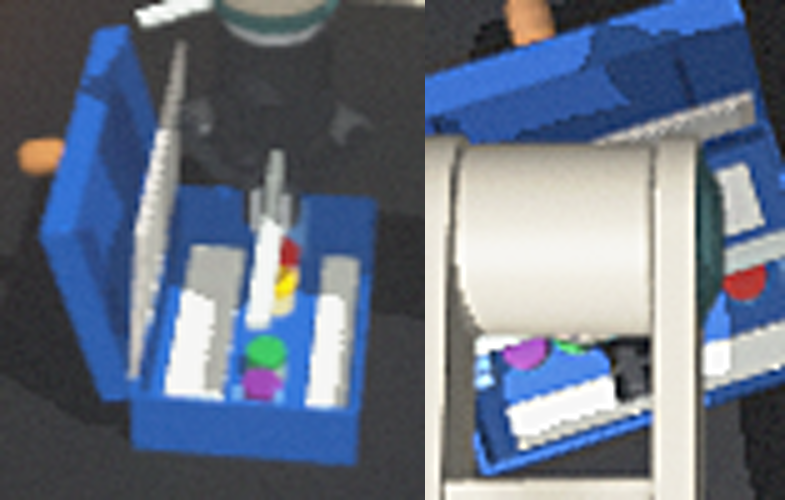

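The side crop shows the bar held over the box with its near end at (247–270, 322–328). In the top crop its right end shows at about (760,245). I'll check both against the predicted pose.

Run:
```python
from h import *
for f,o,ys in(("pics/s2.png",(200,175),(.1,.02)),("pics/t2.png",(160-85,160),(-.1,-.07))):
  for y in ys:
    for x in(-.015,-.001):
      for z in(.109,.119): print(f[5:7],x,y,z,((proj(f,box(x,y,z))-o)*5+2).round(0))
```

```text
s2 -0.015 0.1 0.109 [270. 330.]
s2 -0.015 0.1 0.119 [271. 319.]
s2 -0.001 0.1 0.109 [249. 329.]
s2 -0.001 0.1 0.119 [249. 317.]
s2 -0.015 0.02 0.109 [282. 248.]
s2 -0.015 0.02 0.119 [282. 237.]
s2 -0.001 0.02 0.109 [261. 247.]
s2 -0.001 0.02 0.119 [261. 235.]
t2 -0.015 -0.1 0.109 [796. 255.]
t2 -0.015 -0.1 0.119 [796. 253.]
t2 -0.001 -0.1 0.109 [788. 232.]
t2 -0.001 -0.1 0.119 [788. 230.]
t2 -0.015 -0.07 0.109 [745. 272.]
t2 -0.015 -0.07 0.119 [745. 270.]
t2 -0.001 -0.07 0.109 [738. 248.]
t2 -0.001 -0.07 0.119 [737. 246.]
```

Run:
```python
from h import *
a=cv2.resize(cv2.imread("pics/s2.png")[212:246,242:270],None,fx=14,fy=14,interpolation=cv2.INTER_NEAREST)
b=cv2.resize(cv2.imread("pics/t2.png")[196:230,210:238],None,fx=14,fy=14,interpolation=cv2.INTER_NEAREST)
cv2.imwrite("pics/c3.png",np.hstack([a,b]))
for f,o,ys in(("pics/s2.png",(242,212),(.1,.05)),("pics/t2.png",(210-28,196),(-.1,-.07))):
  for y in ys:
    for x in(-.015,-.001):
      for z in(.109,.119): print(f[5:7],x,y,z,((proj(f,box(x,y,z))-o)*14+7).round(0))
```

```text
s2 -0.015 0.1 0.109 [171. 408.]
s2 -0.015 0.1 0.119 [171. 376.]
s2 -0.001 0.1 0.109 [110. 403.]
s2 -0.001 0.1 0.119 [110. 372.]
s2 -0.015 0.05 0.109 [191. 262.]
s2 -0.015 0.05 0.119 [191. 230.]
s2 -0.001 0.05 0.109 [132. 258.]
s2 -0.001 0.05 0.119 [132. 226.]
t2 -0.015 -0.1 0.109 [733. 213.]
t2 -0.015 -0.1 0.119 [732. 207.]
t2 -0.001 -0.1 0.109 [711. 147.]
t2 -0.001 -0.1 0.119 [710. 141.]
t2 -0.015 -0.07 0.109 [590. 259.]
t2 -0.015 -0.07 0.119 [588. 254.]
t2 -0.001 -0.07 0.109 [569. 193.]
t2 -0.001 -0.07 0.119 [567. 187.]
```

View pics/c3.png

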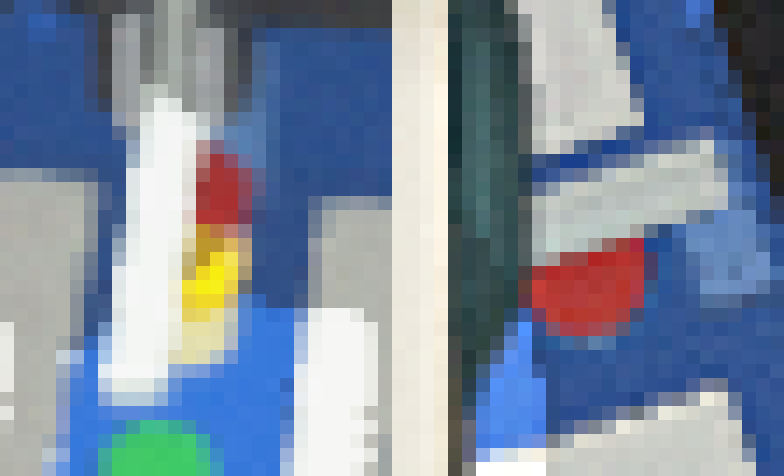

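The measured pose matches the prediction, apart from about 1 mm towards box +x. I'll shift by that and descend.

jog_arm(
  offset=[
    [0, -0.005, 0.08],
    [0, 0, 0.08],
    [0, 0, 0.06],
    [0, 0, 0.05],
    [0, 0, 0.05],
    [0, 0, 0.03],
    [0, 0, 0],
    [0, 0, 0],
  ],
  twist=[0, 0, 0, 0, 0, 0, 0, 0],
)

```text
t: 7.05
position: [0.4941, 0.031, 0.0418]
orientation: [1.874, 2.521, 0.0]
force: [0.6, 0.9, -0.8]
width: 0.0113
gripper_force: 69.5
```

jog_arm(
  offset=[
    [0, 0, 0.01],
    [0, 0, 0.01],
    [0, 0, 0.004],
    [0, 0, 0],
    [0, 0, 0],
  ],
  twist=[0, 0, 0, 0, 0],
)

```text
t: 7.55
position: [0.4939, 0.031, 0.0369]
orientation: [1.874, 2.521, 0.0]
force: [-0.5, -0.4, 0.4]
width: 0.0113
gripper_force: 69.7
```

jog_arm(
  offset=[
    [0, 0, 0.005],
    [0, 0, 0],
    [0, 0, 0],
  ],
  twist=[0, 0, 0],
)

```text
t: 7.85
position: [0.494, 0.031, 0.0368]
orientation: [1.874, 2.521, 0.0]
force: [-5.3, 0.6, 8.7]
width: 0.0114
gripper_force: 70.7
```

jog_arm(
  offset=[
    [0, 0, 0],
    [0, 0, 0],
    [0, 0, 0],
    [0, 0, 0],
    [0, 0, 0],
  ],
  twist=[0, 0, 0, 0, 0],
  grip=30,
  squeeze=20,
)

```text
t: 8.35
position: [0.4938, 0.031, 0.0356]
orientation: [-1.874, -2.521, 0.0]
force: [0.2, 0.3, 0.1]
width: 0.0301
gripper_force: 0.0
```

jog_arm(
  offset=[
    [0, 0, -0.05],
    [0, 0, -0.15],
    [0, 0, -0.2],
    [0, 0, -0.2],
    [0, -0.1, -0.2],
    [0, -0.2, -0.2],
    [0, -0.2, -0.2],
    [0, 0, 0],
  ],
  twist=[0, 0, 0, 0, 0, 0, 0, 0],
)

```text
t: 9.15
position: [0.4063, 0.0041, 0.2736]
orientation: [1.869, 2.512, 0.01]
force: [0.1, -0.6, 0.5]
width: 0.0298
gripper_force: 0.0
```

Run:
```python
from h import *
snap("side","pics/s4.png");snap("top","pics/t4.png")
a=cv2.resize(cv2.imread("pics/s4.png")[170:275,200:285],None,fx=5,fy=5,interpolation=cv2.INTER_CUBIC)
b=cv2.resize(cv2.imread("pics/t4.png")[150:255,160:234],None,fx=5,fy=5,interpolation=cv2.INTER_CUBIC)
cv2.imwrite("pics/c4.png",np.hstack([a,b]))
plan(box(-.1,0,.25),.292)
for x,y,z in[(-.008,.098,.044),(-.008,-.098,.044),(-.075,.11,.05),(-.015,.1,.034),(-.001,.1,.034)]:print(x,y,z,((proj("pics/s4.png",box(x,y,z))-[200,170])*5+2).round(0))
# lid geometry vs angle: handle & predictions
for th in(1.5,1.6,1.7,1.8):
  c,s=np.cos(th),np.sin(th);hx=73e-3+(-.123*c+.048*s);hz=.05+(.123*s+.048*c)
  print(th,hx.round(3),hz.round(3),box(hx,0,hz).round(3),((proj("pics/s4.png",box(hx,0,hz))-[200,170])*5+2).round(0))
```

```text
t 9.25 pos [0.407  0.0047 0.268 ] yaw 1.8624 F [ 0.3  0.8 -0. ] w 0.0299 gf 0.0
twist share 0.9998 offset share after twist [-0.0016 -0.0009  0.09  ]
-0.008 0.098 0.044 [259. 423.]
-0.008 -0.098 0.044 [286. 233.]
-0.075 0.11 0.05 [359. 438.]
-0.015 0.1 0.034 [270. 437.]
-0.001 0.1 0.034 [249. 435.]
1.5 0.112 0.176 [0.61  0.066 0.176] [ 95. 164.]
1.6 0.125 0.172 [0.622 0.069 0.172] [ 77. 169.]
1.7 0.136 0.166 [0.633 0.073 0.166] [ 60. 174.]
1.8 0.148 0.159 [0.644 0.076 0.159] [ 44. 181.]
```

View pics/c4.png

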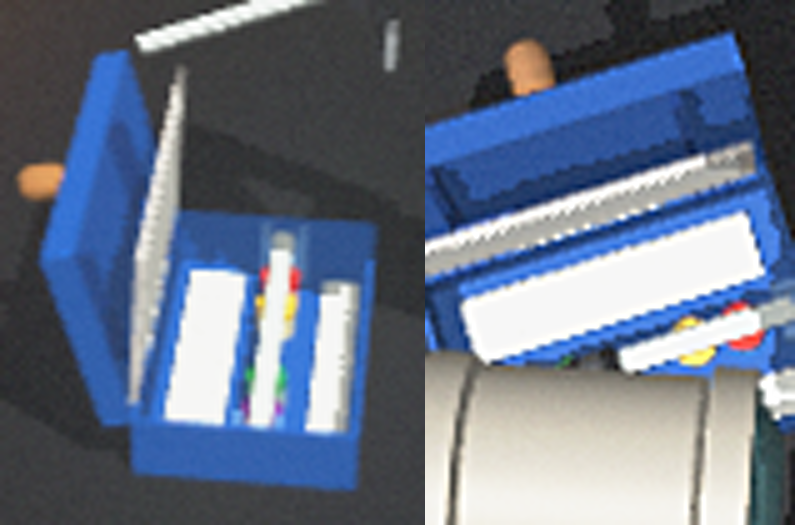

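The bar lies in both saddles: in the side crop its ends are at (283,240) and (262,425), along the pot line. The handle at (40,180) matches lid angle 1.8. Next I turn the tool and go above the handle.

jog_arm(
  offset=[
    [0, 0, 0],
    [0, 0, 0],
    [0, 0, 0],
    [0, 0, 0],
    [0, 0, 0],
    [0, 0, 0],
    [0, 0, 0],
    [0, 0, 0],
  ],
  twist=[0.09, 0.09, 0.09, 0.09, 0.09, 0.09, 0.09, 0.09],
  grip=48,
)

```text
t: 10.05
position: [0.407, 0.0051, 0.2646]
orientation: [-2.935, -1.116, 0.005]
force: [-0.2, -0.1, -0.7]
width: 0.0481
gripper_force: 0.0
```

jog_arm(
  offset=[
    [0, 0, 0],
    [0, 0, 0],
    [0, 0, 0],
    [0.1, 0, 0],
    [0.2, 0, 0],
    [0.2, 0, 0],
    [0.2, 0, 0],
    [0.2, 0, 0],
  ],
  twist=[0.09, 0.09, 0.09, 0.01, 0, 0, 0, 0],
)

```text
t: 10.85
position: [0.5807, 0.058, 0.2637]
orientation: [-3.108, -0.458, 0.006]
force: [-0.1, -0.6, 0.6]
width: 0.0482
gripper_force: 0.0
```

jog_arm(
  offset=[
    [0.2, 0, 0],
    [0.14, 0, 0],
    [0, 0, 0],
    [0, 0, 0],
    [0, 0, 0],
  ],
  twist=[0, 0, 0, 0, 0],
)

```text
t: 11.35
position: [0.6439, 0.0766, 0.2658]
orientation: [-3.108, -0.457, 0.002]
force: [-0.1, 0.9, -0.3]
width: 0.048
gripper_force: 0.0
```

Run:
```python
from h import *
plan(box(.149,-.001,.139),.292)
print(proj("pics/t4.png",box(.148,0,.159)),"seen 181,163")
```

```text
t 11.35 pos [0.6439 0.0766 0.2658] yaw 0.2922 F [-0.1  0.9 -0.3] w 0.048 gf 0.0
twist share 0.0001 offset share after twist [0.0055 0.0071 0.6338]
[180.37023422 163.49172221] seen 181,163
```

jog_arm(
  offset=[
    [0.005, 0.006, 0.12],
    [0, 0, 0.15],
    [0, 0, 0.15],
    [0, 0, 0.12],
    [0, 0, 0.07],
    [0, 0, 0.024],
    [0, 0, 0],
    [0, 0, 0],
  ],
  twist=[0, 0, 0, 0, 0, 0, 0, 0],
)

```text
t: 12.15
position: [0.6463, 0.0757, 0.1415]
orientation: [3.108, 0.457, 0.004]
force: [-0.9, 0.2, -0.2]
width: 0.0483
gripper_force: 0.0
```

jog_arm(
  offset=[
    [0, 0, 0],
    [0, 0, 0],
    [0, 0, 0],
    [0, 0, 0],
    [0, 0, 0],
    [0, 0, 0],
  ],
  twist=[0, 0, 0, 0, 0, 0],
  grip=10,
  squeeze=22,
)

```text
t: 12.75
position: [0.6462, 0.0756, 0.141]
orientation: [3.108, 0.457, 0.004]
force: [0.0, -0.7, 5.2]
width: 0.0235
gripper_force: 22.2
```

Run:
```python
from h import *
plan(box(.148,0,.14),.292)
hp=lambda t:np.array([.073-.123*np.cos(t)+.048*np.sin(t),.05+.123*np.sin(t)+.048*np.cos(t)])
ts=np.arange(1.8,-.001,-.05)
acc=np.zeros(2);p0=hp(1.8)
for i,t in enumerate(ts[1:]):
  d=(hp(t)-p0)*[1,-1]/.2-acc;d=d.round(3);acc+=d;print(round(t,2),d)
```

```text
t 12.75 pos [0.6462 0.0756 0.141 ] yaw 0.292 F [ 0.  -0.7  5.2] w 0.0235 gf 22.2
twist share 0.0 offset share after twist [-0.0092 -0.0057  0.0048]
1.75 [-0.028 -0.018]
1.7 [-0.028 -0.017]
1.65 [-0.03  -0.015]
1.6 [-0.03  -0.013]
1.55 [-0.03  -0.012]
1.5 [-0.032 -0.011]
1.45 [-0.031 -0.009]
1.4 [-0.032 -0.007]
1.35 [-0.033 -0.006]
1.3 [-0.033 -0.004]
1.25 [-0.033 -0.003]
1.2 [-0.033 -0.001]
1.15 [-0.033  0.001]
1.1 [-0.033  0.002]
1.05 [-0.032  0.005]
1.0 [-0.033  0.005]
0.95 [-0.032  0.008]
0.9 [-0.032  0.008]
0.85 [-0.031  0.011]
0.8 [-0.031  0.012]
0.75 [-0.03   0.014]
0.7 [-0.029  0.015]
0.65 [-0.029  0.016]
0.6 [-0.028  0.018]
0.55 [-0.026  0.019]
0.5 [-0.026  0.021]
0.45 [-0.025  0.022]
0.4 [-0.023  0.023]
0.35 [-0.023  0.024]
0.3 [-0.021  0.025]
0.25 [-0.02   0.027]
0.2 [-0.019  0.027]
0.15 [-0.017  0.028]
0.1 [-0.015  0.029]
0.05 [-0.015  0.03 ]
-0.0 [-0.012  0.03 ]
```

jog_arm(
  offset=[
    [-0.028, 0, -0.018],
    [-0.028, 0, -0.017],
    [-0.03, 0, -0.015],
    [-0.03, 0, -0.013],
    [-0.03, 0, -0.012],
    [-0.032, 0, -0.011],
    [-0.031, 0, -0.009],
    [-0.032, 0, -0.007],
  ],
  twist=[0, 0, 0, 0, 0, 0, 0, 0],
)

```text
t: 13.55
position: [0.5989, 0.0616, 0.1601]
orientation: [3.108, 0.457, -0.0]
force: [3.0, -1.0, 2.4]
width: 0.0232
gripper_force: 22.5
```

Run:
```python
from h import *
plan(box(.0991,0,.141+.0207),.292)
snap("side","pics/s5.png");crop("pics/s5.png","pics/s5c.png",195,150,290,270,5)
```

```text
t 13.55 pos [0.5989 0.0616 0.1601] yaw 0.2921 F [ 3.  -1.   2.4] w 0.0232 gf 22.5
twist share 0.0001 offset share after twist [-0.0072 -0.0047 -0.0082]
```

View pics/s5c.png

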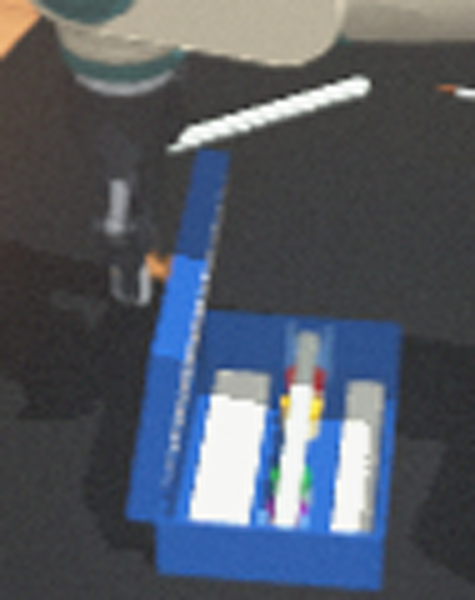

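The lid follows, still held by its handle at (157,265) and with the cover nested in it. The bar is still in place. I'll continue.

jog_arm(
  offset=[
    [-0.033, 0, -0.006],
    [-0.033, 0, -0.004],
    [-0.033, 0, -0.003],
    [-0.033, 0, -0.001],
    [-0.033, 0, 0.001],
    [-0.033, 0, 0.002],
    [-0.032, 0, 0.005],
    [-0.033, 0, 0.005],
  ],
  twist=[0, 0, 0, 0, 0, 0, 0, 0],
)

```text
t: 14.4
position: [0.5485, 0.0467, 0.16]
orientation: [-3.108, -0.458, 0.001]
force: [2.5, 0.5, 1.0]
width: 0.0234
gripper_force: 23.0
```

jog_arm(
  offset=[
    [-0.032, 0, 0.008],
    [-0.032, 0, 0.008],
    [-0.031, 0, 0.011],
    [-0.031, 0, 0.012],
    [-0.03, 0, 0.014],
    [-0.029, 0, 0.015],
    [-0.029, 0, 0.016],
    [-0.028, 0, 0.018],
  ],
  twist=[0, 0, 0, 0, 0, 0, 0, 0],
)

```text
t: 15.2
position: [0.5021, 0.0329, 0.1396]
orientation: [-3.108, -0.458, 0.0]
force: [0.2, 3.6, 3.7]
width: 0.0231
gripper_force: 26.6
```

jog_arm(
  offset=[
    [-0.026, 0, 0.019],
    [-0.026, 0, 0.021],
    [-0.025, 0, 0.022],
    [-0.023, 0, 0.023],
    [-0.023, 0, 0.024],
    [-0.021, 0, 0.025],
    [0, 0, 0],
    [0, 0, 0],
  ],
  twist=[0, 0, 0, 0, 0, 0, 0, 0],
)

```text
t: 16.0
position: [0.4745, 0.0247, 0.1122]
orientation: [-3.107, -0.457, 0.003]
force: [-2.2, 5.2, -0.4]
width: 0.0233
gripper_force: 29.7
```

Run:
```python
from h import *
t=.3
plan(box(.073-.123*np.cos(t)+.048*np.sin(t),0,.05+.123*np.sin(t)+.048*np.cos(t)-.019),.292)
snap("side","pics/s6.png");crop("pics/s6.png","pics/s6c.png",195,150,290,270,5)
```

```text
t 16.0 pos [0.4745 0.0247 0.1122] yaw 0.2922 F [-2.2  5.2 -0.4] w 0.0233 gf 29.7
twist share 0.0001 offset share after twist [-0.0052 -0.0027 -0.0051]
```

View pics/s6c.png

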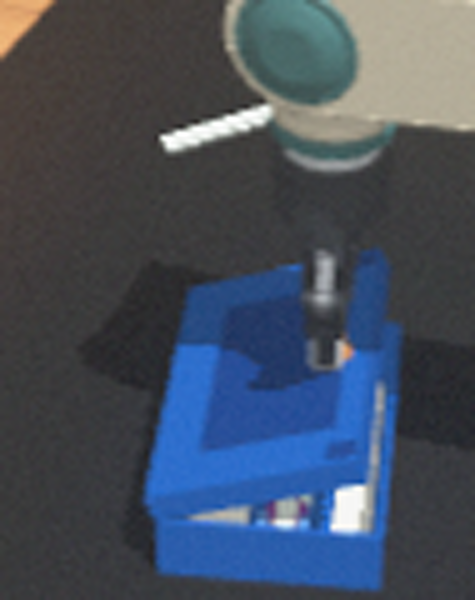

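The lid is down to about 0.3 rad and still held. I'll close it and press.

jog_arm(
  offset=[
    [-0.02, 0, 0.027],
    [-0.019, 0, 0.027],
    [-0.017, 0, 0.028],
    [-0.015, 0, 0.029],
    [-0.014, 0, 0.03],
    [-0.012, 0, 0.03],
    [0, 0, 0],
    [0, 0, 0],
  ],
  twist=[0, 0, 0, 0, 0, 0, 0, 0],
)

```text
t: 16.85
position: [0.4557, 0.0191, 0.0779]
orientation: [-3.107, -0.457, 0.004]
force: [-2.3, 5.9, 0.7]
width: 0.0235
gripper_force: 28.1
```

jog_arm(
  offset=[
    [0, 0, 0.01],
    [0, 0, 0.01],
    [0, 0, 0],
    [0, 0, 0],
  ],
  twist=[0, 0, 0, 0],
)

```text
t: 17.25
position: [0.4546, 0.0188, 0.0738]
orientation: [-3.108, -0.457, 0.009]
force: [-10.4, 3.2, 4.2]
width: 0.0234
gripper_force: 28.4
```

jog_arm(
  offset=[
    [0, 0, 0],
    [0, 0, 0],
    [0, 0, 0.01],
    [0, 0, 0],
    [0, 0, 0],
  ],
  twist=[0, 0, 0, 0, 0],
  squeeze=60,
)

```text
t: 17.75
position: [0.4543, 0.0187, 0.0729]
orientation: [-3.108, -0.457, 0.011]
force: [-18.7, 3.4, 14.2]
width: 0.0223
gripper_force: 59.5
```

jog_arm(
  offset=[
    [-0.006, 0, 0.004],
    [0, 0, 0.004],
    [0, 0, 0],
    [0, 0, 0],
  ],
  twist=[0, 0, 0, 0],
)

```text
t: 18.15
position: [0.4544, 0.0187, 0.0728]
orientation: [-3.107, -0.457, 0.005]
force: [-16.9, 4.6, 21.6]
width: 0.0228
gripper_force: 59.9
```

Run:
```python
from h import *
plan(box(-.05,0,.079),.292)
snap("side","pics/s7.png");snap("top","pics/t7.png")
crop("pics/s7.png","pics/s7c.png",205,190,290,270,7)
f="pics/s7.png"
for x,y,z in[(-.075,.11,.05),(-.075,-.11,.05),(-.075,.11,.072),(-.075,-.11,.072),(.073,.11,.072),(.073,-.11,.072),(-.05,0,.098)]:print(x,y,z,((proj(f,box(x,y,z))-[205,190])*7+3).round(0))
```

```text
t 18.15 pos [0.4544 0.0187 0.0728] yaw 0.2923 F [-16.9   4.6  21.6] w 0.0228 gf 59.9
twist share 0.0002 offset share after twist [ 0.0014 -0.0023 -0.031 ]
-0.075 0.11 0.05 [468. 473.]
-0.075 -0.11 0.05 [494. 171.]
-0.075 0.11 0.072 [470. 440.]
-0.075 -0.11 0.072 [495. 139.]
0.073 0.11 0.072 [154. 416.]
0.073 -0.11 0.072 [214. 120.]
-0.05 0 0.098 [434. 237.]
```

View pics/s7c.png

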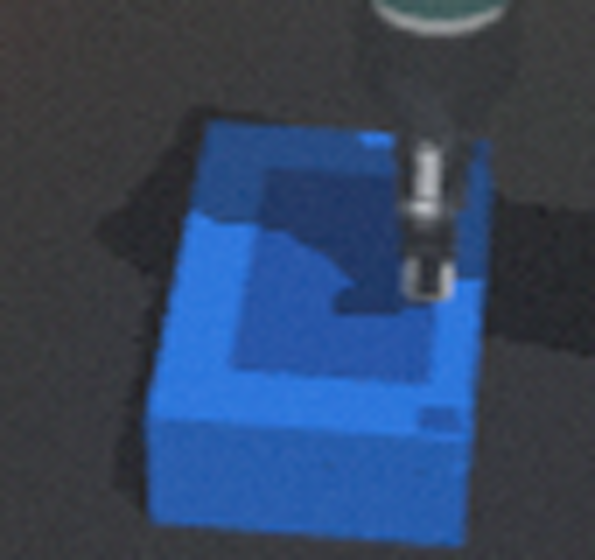

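The lid is shut: its corners at (465,435) and (150,415) match the predicted closed positions, and I pressed with 21 N. The pads slid low on the barrel, so I'll regrip at mid-barrel before lifting.

jog_arm(
  offset=[
    [0, 0, -0.01],
    [0, 0, -0.01],
    [0, 0, 0],
  ],
  twist=[0, 0, 0],
)

```text
t: 18.55
position: [0.455, 0.0189, 0.0748]
orientation: [-3.107, -0.457, 0.002]
force: [-1.8, 6.1, 0.4]
width: 0.0225
gripper_force: 58.7
```

jog_arm(
  offset=[
    [0, 0, 0],
    [0, 0, 0],
    [0, 0, 0],
    [0, 0, -0.01],
    [0, 0, -0.01],
    [0, 0, -0.01],
    [0, 0, 0],
    [0, 0, 0],
  ],
  twist=[0, 0, 0, 0, 0, 0, 0, 0],
  grip=36,
  squeeze=25,
)

```text
t: 19.35
position: [0.4556, 0.0185, 0.0813]
orientation: [3.108, 0.457, 0.0]
force: [-0.3, 0.4, -0.5]
width: 0.0356
gripper_force: 0.0
```

Run:
```python
from h import *
plan(box(-.05,0,.079),.292)
```

```text
t 19.35 pos [0.4556 0.0185 0.0813] yaw 0.2921 F [-0.3  0.4 -0.5] w 0.0356 gf 0.0
twist share 0.0001 offset share after twist [-0.0039 -0.0049  0.0117]
```

jog_arm(
  offset=[
    [-0.004, -0.005, 0.009],
    [0, 0, 0],
  ],
  twist=[0, 0],
)

```text
t: 19.55
position: [0.4541, 0.0193, 0.079]
orientation: [-3.108, -0.457, 0.001]
force: [0.4, -0.8, -0.2]
width: 0.0362
gripper_force: 0.0
```

jog_arm(
  offset=[
    [0, 0, 0],
    [0, 0, 0],
    [0, 0, 0],
    [0, 0, 0],
    [0, 0, 0],
  ],
  twist=[0, 0, 0, 0, 0],
  grip=10,
)

```text
t: 20.05
position: [0.4544, 0.0189, 0.0793]
orientation: [3.107, 0.457, -0.0]
force: [0.1, -4.2, -0.9]
width: 0.023
gripper_force: 25.1
```

jog_arm(
  offset=[
    [0.006, 0, -0.015],
    [0.006, 0, -0.015],
    [0.007, 0, -0.015],
    [0.008, 0, -0.015],
    [0.015, 0, -0.029],
    [0.017, 0, -0.028],
    [0.019, 0, -0.027],
    [0.02, 0, -0.027],
  ],
  twist=[0, 0, 0, 0, 0, 0, 0, 0],
)

```text
t: 20.85
position: [0.4731, 0.0245, 0.1134]
orientation: [3.107, 0.457, -0.002]
force: [2.7, -5.0, -3.9]
width: 0.0232
gripper_force: 24.7
```

Run:
```python
from h import *
t=.3
plan(box(.073-.123*np.cos(t)+.048*np.sin(t),0,.05+.123*np.sin(t)+.048*np.cos(t)-.019),.292)
a=snap("side","pics/s8.png")["image"].astype(int)
# white/grey pixel hint of cover or blue top: report lid silhouette change
b=cv2.imread("pics/s7.png")[:,:,::-1].astype(int);bl=lambda i:((i[:,:,2]>i[:,:,0]+50)).sum();print(bl(a),bl(b))
```

```text
t 20.85 pos [0.4731 0.0245 0.1134] yaw 0.2918 F [ 2.7 -5.  -3.9] w 0.0232 gf 24.7
twist share -0.0001 offset share after twist [ 0.0016 -0.0015  0.0008]
2534 2415
```

jog_arm(
  offset=[
    [0.021, 0, -0.025],
    [0.023, 0, -0.024],
    [0.023, 0, -0.023],
    [0.025, 0, -0.022],
    [0.026, 0, -0.021],
    [0.026, 0, -0.019],
    [0.028, 0, -0.018],
    [0.029, 0, -0.016],
  ],
  twist=[0, 0, 0, 0, 0, 0, 0, 0],
)

```text
t: 21.7
position: [0.5115, 0.0359, 0.1469]
orientation: [3.107, 0.456, -0.003]
force: [-0.6, -6.1, -1.5]
width: 0.0232
gripper_force: 24.6
```

jog_arm(
  offset=[
    [0.029, 0, -0.015],
    [0.03, 0, -0.014],
    [0.016, 0, -0.006],
    [0, 0, 0],
    [0, 0, 0],
    [0, 0, 0],
    [0, 0, 0],
    [0, 0, 0],
  ],
  twist=[0, 0, 0, 0, 0, 0, 0, 0],
)

```text
t: 22.5
position: [0.5259, 0.0401, 0.1539]
orientation: [3.107, 0.456, -0.002]
force: [0.7, -5.4, -0.7]
width: 0.0233
gripper_force: 24.9
```

Run:
```python
from h import *
t=.78
plan(box(.073-.123*np.cos(t)+.048*np.sin(t),0,.05+.123*np.sin(t)+.048*np.cos(t)-.019),.292)
snap("side","pics/s9.png");i=cv2.imread("pics/s9.png")
for th in(.6,.7,.78,.85,1.):  # far corner of lid +y, front/top
  c,s=np.cos(th),np.sin(th);P=lambda a,h,y:proj("pics/s9.png",box(.073-a*c+h*s,y,.05+a*s+h*c)).round(1);print(th,P(.148,0,.11),P(.148,.022,.11),P(.148,.022,-.11))
# box-interior colours: cover points on rim plane and bar
for x in(-.04,-.02,.0,.02):print(x,[i[tuple(proj("pics/s9.png",box(x,y,.054)).round().astype(int)[::-1])][::-1].tolist() for y in(.095,.085,.06,.03)])
cv2.imwrite("pics/s9c.png",cv2.resize(i[150:270,195:290],None,fx=6,fy=5,interpolation=cv2.INTER_CUBIC))
for v in range(150,260,4):print(v,''.join('W' if min(p)>150 else 'w' if min(p)>105 and max(p)-min(p)<40 else 'B' if int(p[0])>int(p[2])+40 else '.' for p in i[v,210:285]))
```

```text
t 22.5 pos [0.5259 0.0401 0.1539] yaw 0.2915 F [ 0.7 -5.4 -0.7] w 0.0233 gf 24.9
twist share -0.0003 offset share after twist [-0.0253 -0.0026  0.0114]
0.6 [264.2 238. ] [260.4 233.4] [265.5 191.4]
0.7 [261.5 235. ] [257.1 230.7] [262.5 188.8]
0.78 [259.  232.8] [254.1 228.7] [260. 187.]
0.85 [256.6 230.9] [251.4 227.1] [257.5 185.4]
1.0 [251.  227.4] [245.1 224.1] [252.  182.6]
-0.04 [[243, 241, 237], [245, 243, 240], [245, 243, 239], [244, 243, 239]]
-0.02 [[245, 243, 240], [245, 244, 241], [243, 241, 237], [244, 243, 238]]
0.0 [[245, 244, 241], [245, 244, 241], [245, 243, 240], [241, 239, 235]]
0.02 [[245, 244, 240], [244, 242, 238], [170, 165, 160], [44, 95, 172]]
150 ..............ww......................wwWWWWWWWWWWWWWWWWWWwWwWWWWWWWWWWWWWW
154 .................www.................wWWWWWWWWWWWWWWWWWWWWWWWWWWWWWWWWWWWWW
158 ......................wwwwwwwwwwwWWWwWWWWWWWWWWWWWWWWWWWWWWWWWWWWWWWWWWWWWW
162 .......................wwwwwwwwwwwwwwwwwwwwwwwwWWWWWWWWWWWWWWWWWWWWWWWWWWWW
166 ....................................................wWWWWWW................
170 ...................
[... 1116 characters left out ...]
..BBBBBBBBBBBBBBBBBBBBBBBBBBBBBBBBWWWWWWWWWWWwBBBB..........
230 ................BBBBBBBBBBBBBBBBBBBBBBBBBBBBBBBBWWWWWWWWWWWWWwBBB..........
234 ...............BBBBBBBBBBBBBBBBBBBBBBBBBBBBBBBWWWWWWWWWWWWWWWBBB...........
238 ..............BBBBBBBBBBBBBBBBBBBBBBBBBBWWWWWWWWWWWWWWWWWWWWWBBB...........
242 .............BBBBBBBBBBBBBBBBBBBBBwWWWWWWWWWWWWWWWWWWWWWBWWWwBBB...........
246 ............BBBBBBBBBBBBBBBBwWWWWWWWWWWWWWWWWWWWWWWWWWWWWWWWBBB............
250 ...........BBBBBBBBBBBwWWWWWWWWWWWWWWWWWWWWWWWWWWWWWWWWWWWWwBBB............
254 ...............BBBBBBBBBBBBBBBBBBBBBBBwWWWWWWWWWWWWWWWWWWWW.BBB............
258 ................BBBBBBBBBBBBBBBBBBBBBBBBBBBBBBBBBBBBBBBBBBBBBB.............
```

The cover lies flat and white across the whole rim. The lid is held still at about 0.82 rad with a 25 N grip, so I'm handing in.

```bash
python3 -c "
from rig import arm
print(arm.sign_off())"
```

```text
the job is handed in; nothing more can be done
None
```

The job is handed in: the bar looked seated in both saddles before I shut the box, pressing the lid down with about 21 N. The lid is now held still by its handle at about 0.82 rad (47°), estimated from the tool pose and side image, with the inner cover lying flat and the magnifier, clip stand and brush never approached; the verdict was not shown.

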